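# Index the depth-stop turret to blue and lock it

### The arm

A 7-joint arm with a two-finger parallel gripper is mounted at the origin on the work surface. World frame = base frame: x ahead of the robot, y to its left, z up, the work surface at z = 0. Lengths are in m, angles in rad, forces in N, time in s.
With the tool pointing down it reaches from about 0.425 to 0.875 m from the base axis. Payload 4.7 kg.
Tool frame: the origin (TCP) lies at the very end of the fingers, on their centre line; the grasp point (between the pads) lies 19 mm behind it; y points along the fingers, z is the direction in which the jaws open and shut, and the axes are right-handed (so a half turn about y gives the same grasp; the last joint's range is limited). The gripper opens to 87 mm and grips with 3 to 60 N. Pads are 19 mm wide; open, the fingers measure 117 mm over their backs; the gripper's body (75 mm by 190 mm) begins 51 mm behind the grasp point.
Start: joints at [-1.215, 0.321, -0.07, 1.45, 0.023, 1.371, -0.057], TCP at [0.218, 0.612, 0.223] pointing down, gripper open.
Joint ranges: [-2.86, 2.86], [-0.3, 2.09], [-1.38, 1.24], [0.06, 2.45], [-1.56, 4.7], [0.09, 2.05], [-2.69, 2.69]. Speed limits (rad/s): [2.57, 2.57, 3.14, 3.14, 3.14, 3.14, 3.14].

### API

Orientations are given as a rotation vector (axis times angle).
In Python, from bench import bot gives the robot as it stands.
- The arm moves only by the shell command python3 -m inch 'ROWS' [FORCE]. ROWS is JSON, a list of rows, each an object with "xyz": the shift along the tool's x, y, z in cm, a list of three; "yaw": the turn about the tool's y in degrees; "fingers": the opening in per cent of the stroke, from 0 (shut) to 100 (fully open). In form: [{"xyz": [tx, ty, tz], "yaw": yaw, "fingers": fingers}, ...]. A call has 1 to 5 rows; each row shifts and turns the commanded pose from where the row before left it, along the tool's axes as they then stand; what a row does not reach is not made up. A row lasts 1/8 s, in which the tool goes at most 62.5 mm and 10.7 degrees, less where a joint would pass 70% of its speed; a pose out of reach is approached as far as the arm can. A call is refused whole if a number of a shift passes 6.25 or a number of a turn 10.7, either way. A call with a gripper value outside its range is refused whole. The fingers move at their own pace and stop on an object; FORCE is the grip in N (left out, the last holds). Time passes only in rows, so rows that do not move let the fingers close. It gives the time, the measured TCP pose, the force and the opening at its end, in the units of the state.
- bot.read_state(): the state, without advancing time (a new reading comes with each control period).
- bot.snapshot(name): name is "scene" or "top" or "wrist"; returns a dict with "color" (384x512x3 uint8, red, green, blue), "fx", "fy", "cx", "cy" (pixels), "T" (4x4, takes a point from camera to world coordinates). Camera axes: x right, y down, z forward; pixel columns grow to the right and rows downward; lengths in m; the calibration is good to about 2 mm. The wrist camera is an equidistant fisheye: a pixel r from the principal point sees the ray r / f radians off the axis. A picture is of the moment at which its call begins. There is no depth.
- bot.close_job(): hands the job in, once; it reports no verdict.
The state is a dict: "time": time; "q": joint angles; "qd": joint speeds; "effort": joint torques, N m; "tool_pos": TCP position; "tcp_rot": TCP orientation; "contact_force": force on the tool from outside, world axes, zero at the start; "torque": the same for the moment, N m; "opening": finger opening in m.
Only numpy, scipy, OpenCV 4.12 (cv2) and the standard library are available. Lean on these libraries where they do the work, as an engineer would, in place of code of your own. Each camera call takes 0.05 s, during which the arm holds its last target.

### The job

On the green depth-stop unit, push the coloured tabs with the fingertips to step the turret round until the blue stop clicks in at the white pointer, then push the brass tab of the locking bolt fully home and leave it there. Only push, gently, with no gripping or lifting: the unit just stands on the bench and must stay where it is, and the things around it stay undisturbed. Never push the bolt in while another stop is at the pointer.

Things in the scene. Friction and masses are not known exactly. Their poses are not given: they have to be found in the camera images.
- unit: Loose 6 kg unit. Origin: underside, on the turret's upright axis; z up, +x towards the white pointer, locking bolt on the +y side. Green base plate 10 mm thick, x -100 to 125, y -110 to 160 mm. On it, below the tabs, dark steel detent housing on the -y side (radius 53-101 mm, up to 26 mm high); on +y the bolt (up to 22 mm high) and its guides (from radius 98 mm, 48 mm wide, up to 24 mm high).
- turret_top (a point): Centre of the turret disc's top, on its axis, 44 mm above the bench. Aluminium disc 110 mm in diameter, heights 30-44 mm. It carries six coloured stops (15 mm pegs at radius 38 mm, tops up to 68 mm high) and beyond each a radial tab of its colour: 14 mm wide, radius 55-90 mm, heights 31-43 mm. 60 degrees apart, counter-clockwise from above: blue, yellow, black, red, white, orange.
- turret (a joint): Turret angle, rad, counter-clockwise from above; 0 or any whole turn = blue at the pointer. Turns both ways, with a spring detent every 1.047 (60 degrees), where one stop is at the pointer. About 5 N at a tab takes it over the crest half way between two positions; then it snaps on by itself to within about 5 degrees of the next.
- blue_tab (a point): Middle of the outstanding part of the blue tab, 75 mm from the turret's axis, 37 mm above the bench; it turns with the turret. At the pointer it lies on the unit's +x axis.
- pointer_tip (a point): Tip of the white pointer on the base plate, 92 mm from the turret's axis, 14 mm above the bench.
- bolt (a joint): Locking bolt, a steel slide bearing an upright brass tab: 0 = fully open, 0.020 m = home. It moves towards the turret's axis (the unit's -y), takes about 2 N to slide and stays where it is left. It only goes home with the turret in a detent position, and then blocks the turret.
- bolt_tab (a point): Centre of the outer face of the brass tab (facing the unit's +y, away from the turret), 42 mm above the bench; moves with the bolt, 135 mm from the turret's axis when open, 115 mm when home. The tab is 34 mm wide along the unit's x, 6 mm thick, and stands from 21 to 54 mm above the bench.
- parts_bin: dark steel open bin of small steel pieces, 200 x 150 x 70 mm, loose; origin under its centre
- steel_block: bright steel block 60 x 35 x 25 mm, loose; origin under its centre
- step_block: dark steel block 50 x 30 x 30 mm, loose; origin under its centre
- paste_jar: small jar with a red cap, 52 mm in diameter, 60 mm tall, loose; origin under its centre
- wrench: steel wrench 160 mm long lying flat, loose; origin near the middle of its length, x along it towards the jaw
- brush: bench brush 170 mm long lying flat, loose; origin near the middle of its length, x along it towards the bristles
- bushing: brass bushing standing upright, 42 mm in diameter, 30 mm tall, loose; origin under its centre

How it is judged:
On the way, in this order (a step that is already met when the one before it is completed fails the run):
1. the blue stop stands at the pointer with the bolt still open (x of blue_tab in the frame of unit above 0.06 m and y of blue_tab in the frame of unit between -0.009 and 0.009 m and value of joint bolt below 0.008 m), for 0.2 s.
2. the bolt is home with blue at the pointer (x of blue_tab in the frame of unit above 0.06 m and y of blue_tab in the frame of unit between -0.009 and 0.009 m and value of joint bolt above 0.016 m), for 0.2 s.
At the end, for the whole second after the job is handed in: The blue tab is at the pointer (its site within 9 mm of the unit's x axis, about 7 degrees), the bolt is at least 16 of its 20 mm in, the turret is still, the unit is within 20 mm of its start and flat, and every other listed loose thing within 30 mm of its start (all of step 2 and distance of unit from where it was at the start of the episode below 0.02 m and angle between unit's own z axis and vertical below 0.05 rad and distance of each of parts_bin, steel_block, step_block, paste_jar, wrench, brush, bushing from where it was at the start of the episode below 0.03 m and velocity of joint turret between -0.1 and 0.1 rad/s); the robot touches nothing.
It fails at once if the bolt is pushed in while blue is not at the pointer (not (x of blue_tab in the frame of unit above 0.06 m and y of blue_tab in the frame of unit between -0.009 and 0.009 m) and value of joint bolt above 0.01 m).
It fails at once if the unit is lifted, tipped or shifted (distance of unit from where it was at the start of the episode above 0.02 m or angle between unit's own z axis and vertical above 0.05 rad).
It fails at once if something around the unit is lifted or disturbed (distance of any of parts_bin, steel_block, step_block, paste_jar, wrench, brush, bushing from where it was at the start of the episode above 0.03 m).
It fails at once if the turret or bolt is gripped or shoved hard (contact force between the fingers and turret above 30 N or contact force between the fingers and bolt above 40 N).
It also fails if it takes over 70 s, if anything falls off the work surface, if the arm or the gripper's body presses on something with over 40 N, if the wrist force passes 120 N, or if a joint passes its speed limit or range.

## Working session

There is one attempt and no reset: what is moved stays moved. The work goes in short steps, Python scripts to look and compute and a shell command to move; the robot and the scene stay as the last step left them, time stands still between calls to the robot, and variables do not carry over. Pictures are saved under pics/ and viewed, and the job is handed in when it is done.

```bash
ls; mkdir -p pics; python3 - <<'E'
from bench import bot
import cv2,numpy as np
s=bot.read_state(); print({k:np.round(v,3).tolist() for k,v in s.items()})
for n in("top","scene"):
    d=bot.snapshot(n); cv2.imwrite(f"pics/{n}0.png",d["color"][:,:,::-1]); print(n,d["fx"],d["cx"],d["cy"],np.round(d["T"],3).tolist())
E
```

```text
pics
{'time': 0.0, 'q': [-1.215, 0.322, -0.07, 1.452, 0.023, 1.371, -0.057], 'qd': [-0.001, -0.001, 0.001, 0.001, 0.001, 0.001, 0.0], 'effort': [-0.0, -49.127, -0.404, -31.253, -0.064, 0.044, 0.0], 'tool_pos': [0.218, 0.612, 0.221], 'tcp_rot': [-1.556, 0.268, -0.268], 'contact_force': [0.382, 0.197, 0.067], 'torque': [0.01, -0.025, 0.007], 'opening': 0.087}
top 441.39118186548023 253.12553230553718 193.66960047816755 [[-0.007, -0.986, 0.167, 0.347], [-1.0, 0.006, -0.007, -0.034], [0.006, -0.167, -0.986, 1.221], [0.0, 0.0, 0.0, 1.0]]
scene 447.52895172478026 252.18159068768364 192.6767734938293 [[0.214, 0.85, -0.481, 1.112], [0.977, -0.186, 0.106, -0.159], [0.001, -0.493, -0.87, 1.062], [0.0, 0.0, 0.0, 1.0]]
```

View pics/top0.png

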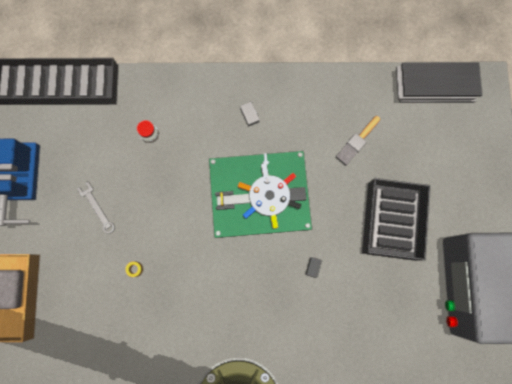

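View pics/scene0.png

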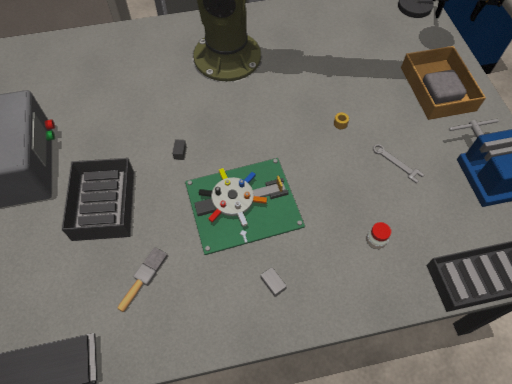

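```bash
cat > h.py <<'E'
import cv2,numpy as np
from bench import bot
from scipy.spatial.transform import Rotation as R
def ray(d,uv,z):
    p=np.array([(uv[0]-d["cx"])/d["fx"],(uv[1]-d["cy"])/d["fy"],1.]); v=d["T"][:3,:3]@p; o=d["T"][:3,3]
    return o+v*(z-o[2])/v[2]
def proj(d,P):
    c=np.linalg.inv(d["T"])@np.r_[P,1]; return c[:2]/c[2]*[d["fx"],d["fy"]]+[d["cx"],d["cy"]]
def tri(d1,u1,d2,u2):
    A=[];b=[]
    for d,u in((d1,u1),(d2,u2)):
        v=ray(d,u,0)-d["T"][:3,3]; v/=np.linalg.norm(v); M=np.eye(3)-np.outer(v,v); A.append(M); b.append(M@d["T"][:3,3])
    return np.linalg.lstsq(np.vstack(A),np.hstack(b),rcond=None)[0]
E
python3 - <<'E'
from h import *
for n in("top","scene"):
    d=bot.snapshot(n); im=d["color"]; hsv=cv2.cvtColor(im,cv2.COLOR_RGB2HSV)
    m=cv2.inRange(hsv,(60,100,40),(90,255,255)); m=cv2.morphologyEx(m,cv2.MORPH_CLOSE,np.ones((9,9)))
    c=max(cv2.findContours(m,0,2)[0],key=cv2.contourArea)
    b=cv2.boxPoints(cv2.minAreaRect(c)); 
    q=cv2.approxPolyDP(cv2.convexHull(c),8,True)[:,0]
    print(n,q.tolist())
    P=[ray(d,p,0.010) for p in q]
    for p in P: print(np.round(p,4))
    print([round(float(np.linalg.norm(P[i]-P[i-1])),4) for i in range(len(P))])
    x,y=q.min(0)-10; X,Y=q.max(0)+10
    # white disc
    cv2.imwrite(f"pics/{n}z.png",cv2.resize(im[y:Y,x:X,::-1],None,fx=5,fy=5,interpolation=cv2.INTER_CUBIC)); print("off",x,y)
    for nm,lo,hi in(("blue",(105,150,80),(125,255,255)),("yel",(26,150,100),(33,255,255)),("or",(8,180,120),(18,255,255)),("red",(0,180,100),(5,255,255))):
        mm=cv2.inRange(hsv,lo,hi); mm[:y]=0;mm[Y:]=0;mm[:,:x]=0;mm[:,X:]=0
        k,_,st,ce=cv2.connectedComponentsWithStats(mm)
        for i in range(1,k):
            if st[i,4]>8: print(nm,st[i].tolist(),np.round(ray(d,ce[i],.043),4))
s=bot.read_state(); print(R.from_rotvec(s["tcp_rot"]).as_matrix().round(3))
E
```

```text
top [[303, 158], [310, 228], [215, 236], [210, 164]]
[ 0.6535 -0.1842  0.01  ]
[ 0.4556 -0.1984  0.01  ]
[0.4354 0.0624 0.01  ]
[0.6376 0.0779 0.01  ]
[0.2626, 0.1984, 0.2615, 0.2028]
off 200 148
blue [244, 208, 11, 10, 53] [ 0.4966 -0.03    0.043 ]
yel [271, 216, 6, 12, 62] [ 0.4707 -0.0966  0.043 ]
or [239, 183, 11, 7, 45] [ 0.5679 -0.0171  0.043 ]
red [285, 174, 10, 9, 41] [ 0.5896 -0.1427  0.043 ]
scene [[278, 161], [303, 226], [205, 253], [186, 182]]
[0.4455 0.0624 0.01  ]
[0.6552 0.0768 0.01  ]
[ 0.6746 -0.1836  0.01  ]
[ 0.4584 -0.2004  0.01  ]
[0.2631, 0.2102, 0.2611, 0.2169]
off 176 151
blue [244, 172, 11, 11, 54] [ 0.5001 -0.0308  0.043 ]
blue [240, 182, 4, 3, 9] [ 0.5145 -0.0557  0.043 ]
yel [219, 168, 9, 11, 57] [ 0.4727 -0.0991  0.043 ]
yel [225, 181, 5, 4, 11] [ 0.505 -0.093  0.043]
or [253, 197, 14, 5, 58] [ 0.5707 -0.0198  0.043 ]
red [209, 209, 11, 12, 67] [ 0.5905 -0.1433  0.043 ]
[[ 0.942 -0.     0.335]
 [-0.335 -0.001  0.942]
 [ 0.    -1.    -0.001]]
```

View pics/topz.png

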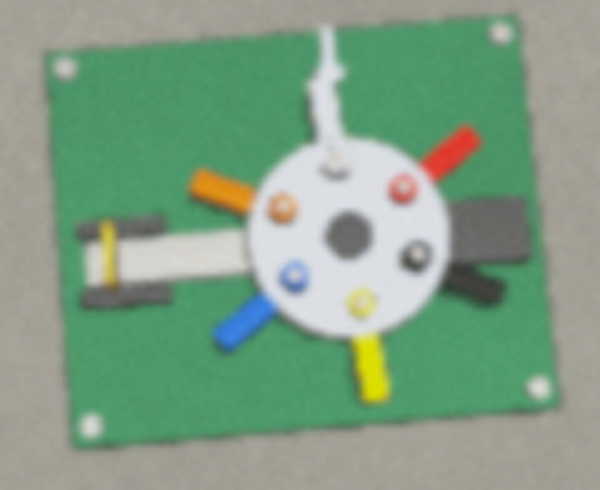

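View pics/scenez.png

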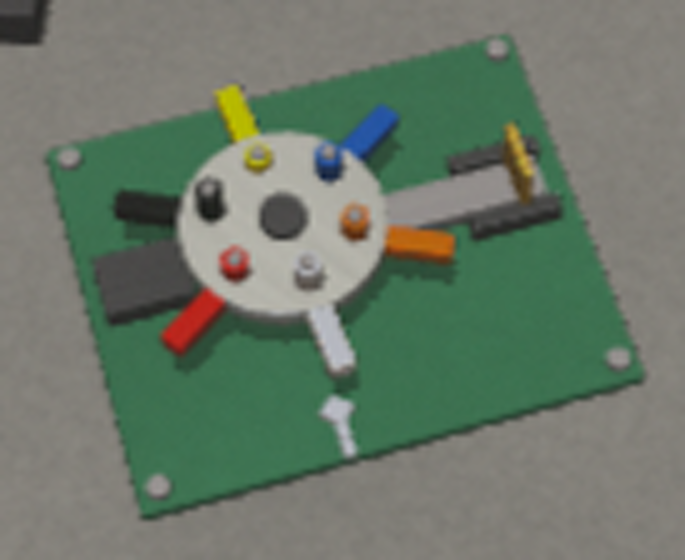

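```bash
python3 - <<'E'
from h import *
a=bot.snapshot("top");b=bot.snapshot("scene")
T=[(209,158),(304,151),(312.4,229.6),(215,237.4)]; S=[(305,227),(205,254.6),(185.6,182),(279,158.6)]
L=np.array([(.125,.16),(.125,-.11),(-.1,-.11),(-.1,.16)])
P=[]
for t,s in zip(T,S):
    p=tri(a,t,b,s);P.append(p);print(p.round(4),ray(a,t,.01).round(4),ray(b,s,.01).round(4))
for nm,Q in(("tri",np.array(P)),("top",np.array([ray(a,t,.01) for t in T])),("scene",np.array([ray(b,s,.01) for s in S]))):
    Q=Q[:,:2]; l=L-L.mean(0); q=Q-Q.mean(0)
    th=np.arctan2((l[:,0]*q[:,1]-l[:,1]*q[:,0]).sum(),(l*q).sum()); c,s=np.cos(th),np.sin(th); M=np.array([[c,-s],[s,c]])
    print(nm,np.degrees(th),Q.mean(0)-M@L.mean(0), np.abs(q-l@M.T).max())
print(ray(a,(221.8,198.4),.054),ray(a,(269.6,194.8),.044), ray(b,(176+282/5,151+216/5),.044))
E
```

```text
[0.6565 0.0819 0.0043] [0.655  0.0809 0.01  ] [0.659  0.0811 0.01  ]
[ 0.6758 -0.1864  0.0036] [ 0.6739 -0.1876  0.01  ] [ 0.6788 -0.1843  0.01  ]
[ 0.4522 -0.2039  0.0012] [ 0.4512 -0.2048  0.01  ] [ 0.4581 -0.2015  0.01  ]
[0.4327 0.0659 0.002 ] [0.4316 0.0624 0.01  ] [0.4382 0.0671 0.01  ]
tri 4.194654306911235 [ 0.54368002 -0.08648799] 0.000634508442549836
top 4.308729143277285 [ 0.5423132 -0.0881493] 0.0015332453241668903
scene 4.167596329895213 [ 0.5478929  -0.08525636] 0.0023175602900004644
[0.53246912 0.04143607 0.054     ] [ 0.54312756 -0.08701842  0.044     ] [ 0.54219738 -0.08616666  0.044     ]
```

```bash
python3 -m inch '[{"xyz":[0,0,0],"yaw":-9.8,"fingers":0},{"xyz":[0,0,0],"yaw":-9.8,"fingers":0},{"xyz":[4,0,-3],"yaw":0,"fingers":0},{"xyz":[4,0,-4],"yaw":0,"fingers":0},{"xyz":[4,0,-4],"yaw":0,"fingers":0}]' 10; python3 -m inch '[{"xyz":[3,0,-4],"yaw":0,"fingers":0},{"xyz":[3,0,-5],"yaw":0,"fingers":0},{"xyz":[2,0,-5],"yaw":0,"fingers":0},{"xyz":[2,0,-5],"yaw":0,"fingers":0},{"xyz":[0,0,-5],"yaw":0,"fingers":0}]'
```

```text
time: 0.92
tool_pos: [0.3391, 0.5012, 0.2225]
tcp_rot: [-1.571, -0.001, 0.0]
contact_force: [1.3, 0.3, 0.3]
opening: 0.045
time: 1.55
tool_pos: [0.4393, 0.2601, 0.2226]
tcp_rot: [-1.571, 0.001, -0.002]
contact_force: [0.3, -0.6, -0.3]
opening: 0.0016
```

```bash
python3 -c "
from h import *
s=bot.read_state();print(s['time'],s['tool_pos'],s['opening'],s['contact_force']);print(R.from_rotvec(s['tcp_rot']).as_matrix().round(3))"
```

```text
1.55 [0.43933412 0.26008536 0.22259287] 0.0016465466002029518 [ 0.27534505 -0.64515623 -0.32840542]
[[ 1.     0.001  0.002]
 [-0.002 -0.     1.   ]
 [ 0.001 -1.    -0.   ]]
```

```bash
python3 -m inch '[{"xyz":[0.6,0,-5.5],"yaw":0,"fingers":0},{"xyz":[0.6,0,-5.5],"yaw":0,"fingers":0},{"xyz":[0.6,1,-5.5],"yaw":0,"fingers":0},{"xyz":[0.6,2,-5.5],"yaw":0,"fingers":0},{"xyz":[0.6,2,-5.5],"yaw":0,"fingers":0}]'; python3 -m inch '[{"xyz":[0.1,2,-4.4],"yaw":0,"fingers":0},{"xyz":[0,2,0],"yaw":0,"fingers":0},{"xyz":[0,0,0],"yaw":0,"fingers":0}]'
python3 - <<'E'
from h import *
s=bot.read_state();print(s['tool_pos'])
for n in("top","scene"):
    d=bot.snapshot(n); u=proj(d,s['tool_pos']); print(n,u)
    x,y=(200,130) if n=="top" else(166,130)
    cv2.imwrite(f"pics/{n}1.png",cv2.resize(d["color"][y:y+120,x:x+150,::-1],None,fx=5,fy=5,interpolation=cv2.INTER_CUBIC))
E
```

```text
time: 2.17
tool_pos: [0.4683, -0.0142, 0.1725]
tcp_rot: [-1.57, -0.002, -0.001]
contact_force: [1.4, -0.2, 0.5]
opening: 0.0007
time: 2.55
tool_pos: [0.4678, -0.0568, 0.1314]
tcp_rot: [-1.571, 0.003, 0.002]
contact_force: [-0.4, 0.6, -0.7]
opening: 0.0006
[ 0.46783184 -0.05678336  0.13141936]
top [259.30926286 219.0389716 ]
scene [236.82158791 150.01184867]
```

View pics/scene1.png

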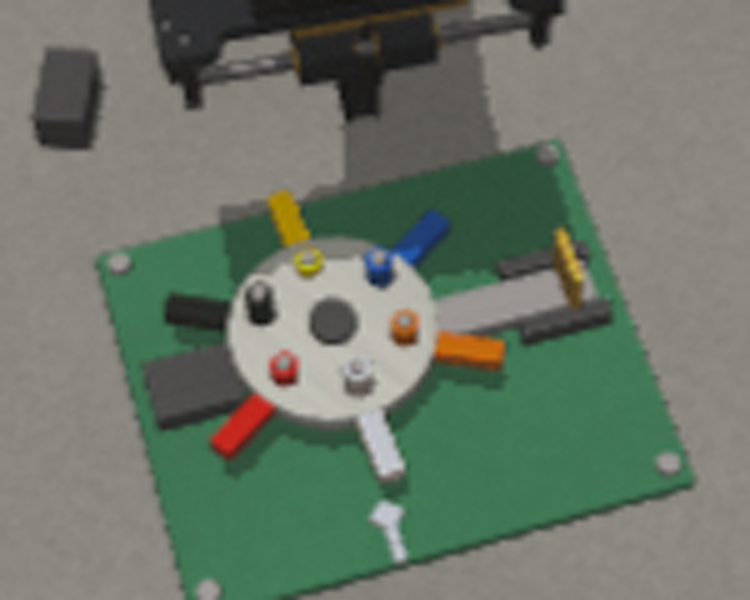

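View pics/top1.png

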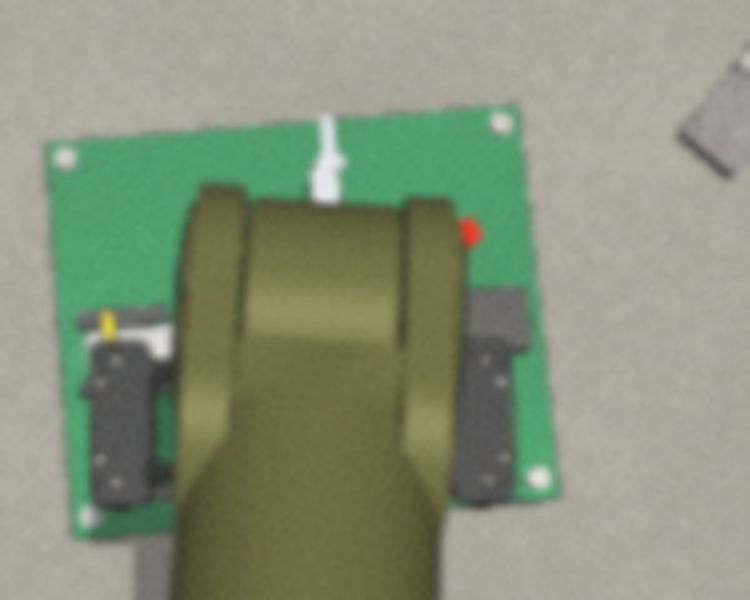

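```bash
python3 -m inch '[{"xyz":[0.3,3,-0.2],"yaw":0,"fingers":0},{"xyz":[0,3,0],"yaw":0,"fingers":0},{"xyz":[0,2,0],"yaw":0,"fingers":0},{"xyz":[0,1.6,0],"yaw":0,"fingers":0},{"xyz":[0,0,0],"yaw":0,"fingers":0}]'
python3 - <<'E'
from h import *
d=bot.snapshot("scene"); x,y=(166,130)
cv2.imwrite(f"pics/s2.png",cv2.resize(d["color"][y:y+120,x:x+150,::-1],None,fx=5,fy=5,interpolation=cv2.INTER_CUBIC))
E
```

```text
time: 3.28
tool_pos: [0.4718, -0.058, 0.0362]
tcp_rot: [-1.571, -0.0, 0.002]
contact_force: [-0.0, -0.2, 0.8]
opening: 0.0005
```

View pics/s2.png

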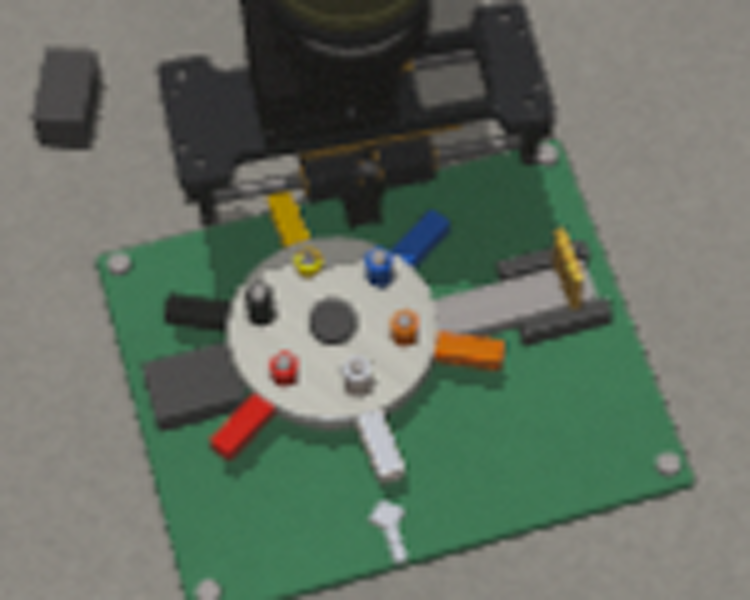

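```bash
python3 -m inch '[{"xyz":[0.22,0.5,0.49],"yaw":0,"fingers":0},{"xyz":[0.25,0,0.48],"yaw":0,"fingers":0},{"xyz":[0.29,0,0.46],"yaw":0,"fingers":0},{"xyz":[0.32,0,0.44],"yaw":0,"fingers":0},{"xyz":[0.35,0,0.41],"yaw":0,"fingers":0}]';python3 -m inch '[{"xyz":[0.38,0,0.39],"yaw":0,"fingers":0},{"xyz":[0.4,0,0.36],"yaw":0,"fingers":0},{"xyz":[0,0,0],"yaw":0,"fingers":0}]'
python3 - <<'E'
from h import *
d=bot.snapshot("scene"); x,y=(166,130)
cv2.imwrite(f"pics/s3.png",cv2.resize(d["color"][y:y+120,x:x+150,::-1],None,fx=5,fy=5,interpolation=cv2.INTER_CUBIC))
E
```

```text
time: 3.95
tool_pos: [0.4866, -0.0357, 0.0316]
tcp_rot: [-1.571, -0.0, 0.0]
contact_force: [-0.0, -1.0, -0.2]
opening: 0.0006
time: 4.32
tool_pos: [0.4946, -0.0277, 0.0315]
tcp_rot: [-1.571, -0.001, 0.0]
contact_force: [0.1, -1.4, 0.3]
opening: 0.0008
```

View pics/s3.png

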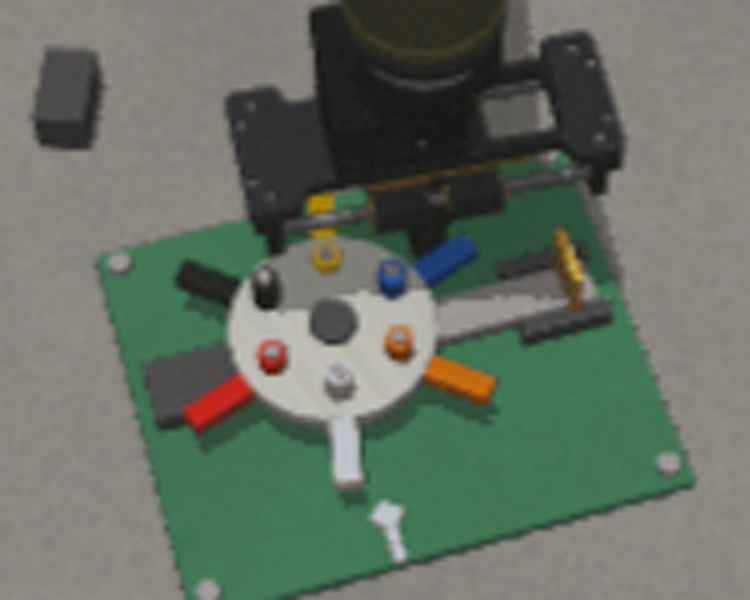

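```bash
python3 -m inch '[{"xyz":[0.43,0,0.33],"yaw":0,"fingers":0},{"xyz":[0.45,0,0.3],"yaw":0,"fingers":0},{"xyz":[0.47,0,0.27],"yaw":0,"fingers":0},{"xyz":[0.49,0,0.24],"yaw":0,"fingers":0},{"xyz":[0,0,0],"yaw":0,"fingers":0}]'
python3 - <<'E'
from h import *
d=bot.snapshot("scene"); x,y=(166,130)
cv2.imwrite(f"pics/s4.png",cv2.resize(d["color"][y:y+120,x:x+150,::-1],None,fx=5,fy=5,interpolation=cv2.INTER_CUBIC))
E
```

```text
time: 5.0
tool_pos: [0.5133, -0.0161, 0.0316]
tcp_rot: [-1.57, -0.001, 0.0]
contact_force: [-1.2, -1.2, -1.2]
opening: 0.0001
```

View pics/s4.png

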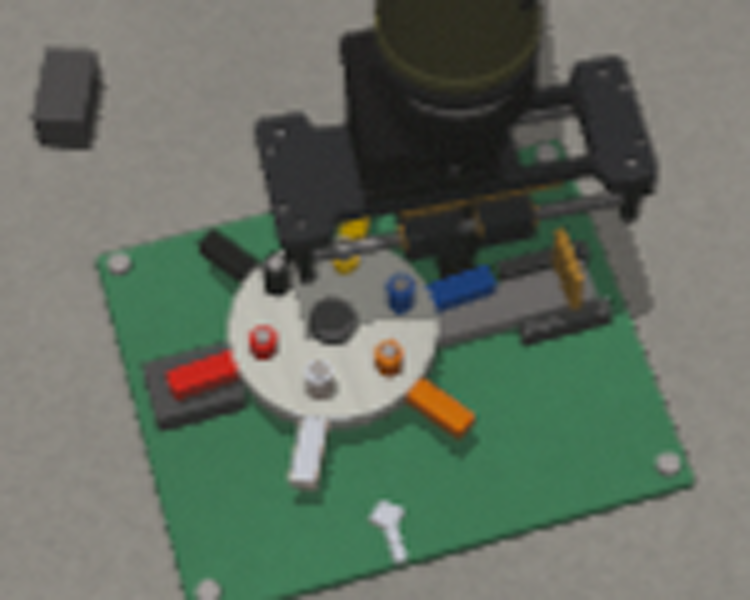

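```bash
python3 -m inch '[{"xyz":[0.5,0,0.2],"yaw":0,"fingers":0},{"xyz":[0.51,0,0.17],"yaw":0,"fingers":0},{"xyz":[0,0,0],"yaw":0,"fingers":0},{"xyz":[0,0,0],"yaw":0,"fingers":0}]'
python3 - <<'E'
from h import *
d=bot.snapshot("scene"); x,y=(166,130)
cv2.imwrite(f"pics/s5.png",cv2.resize(d["color"][y:y+120,x:x+150,::-1],None,fx=5,fy=5,interpolation=cv2.INTER_CUBIC))
E
```

```text
time: 5.55
tool_pos: [0.5231, -0.0128, 0.0317]
tcp_rot: [-1.571, -0.001, -0.0]
contact_force: [-0.7, -0.4, 0.6]
opening: 0.0006
```

View pics/s5.png

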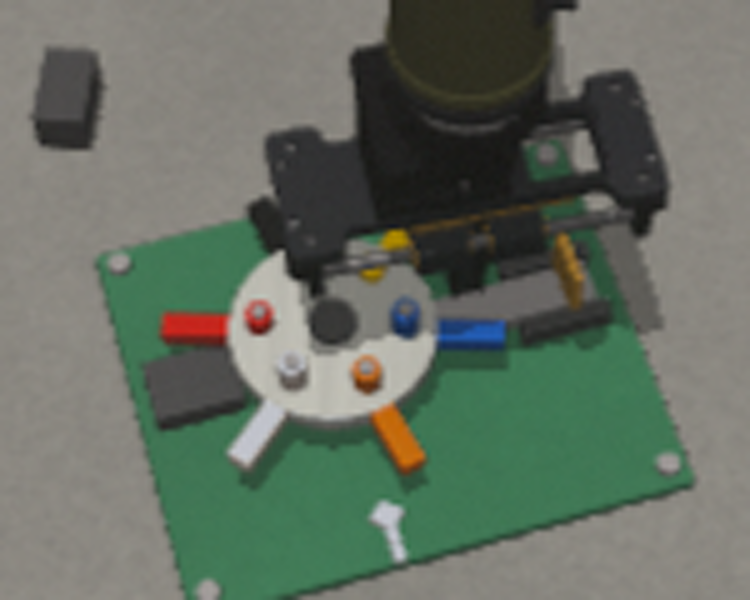

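```bash
python3 -m inch '[{"xyz":[0.53,0,0.12],"yaw":0,"fingers":0},{"xyz":[0.53,0,0.08],"yaw":0,"fingers":0},{"xyz":[0.54,0,0.05],"yaw":0,"fingers":0},{"xyz":[0.54,0,0.01],"yaw":0,"fingers":0},{"xyz":[0.54,0,-0.03],"yaw":0,"fingers":0}]';python3 -m inch '[{"xyz":[0.54,0,-0.07],"yaw":0,"fingers":0},{"xyz":[0.53,0,-0.1],"yaw":0,"fingers":0},{"xyz":[0.52,0,-0.14],"yaw":0,"fingers":0},{"xyz":[0.51,0,-0.18],"yaw":0,"fingers":0},{"xyz":[0,0,0],"yaw":0,"fingers":0}]'
python3 - <<'E'
from h import *
d=bot.snapshot("scene"); x,y=(166,130)
cv2.imwrite(f"pics/s6.png",cv2.resize(d["color"][y:y+120,x:x+150,::-1],None,fx=5,fy=5,interpolation=cv2.INTER_CUBIC))
E
```

```text
time: 6.22
tool_pos: [0.5499, -0.0108, 0.0315]
tcp_rot: [-1.571, -0.0, 0.0]
contact_force: [-0.5, -0.6, -0.6]
opening: 0.0002
time: 6.85
tool_pos: [0.5711, -0.0159, 0.0316]
tcp_rot: [-1.571, -0.001, -0.001]
contact_force: [-0.9, 0.1, -0.1]
opening: 0.0004
```

View pics/s6.png

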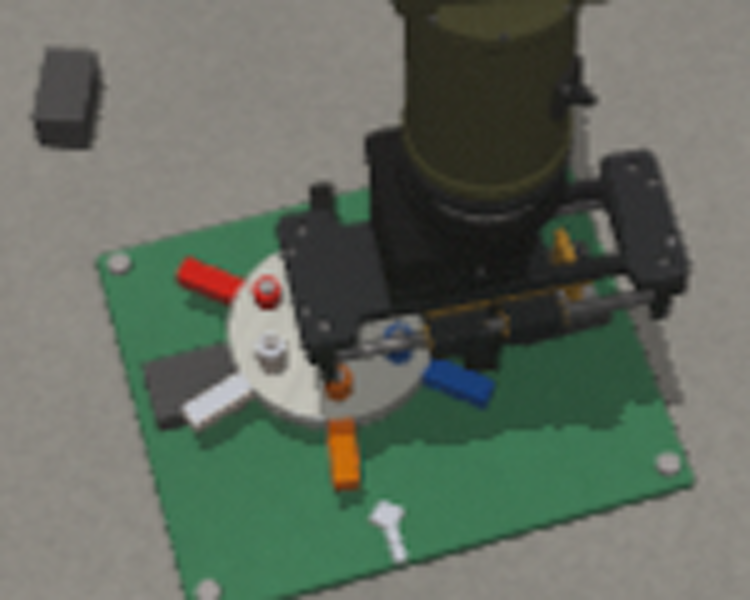

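```bash
python3 -m inch '[{"xyz":[0.49,0,-0.22],"yaw":0,"fingers":0},{"xyz":[0.48,0,-0.25],"yaw":0,"fingers":0},{"xyz":[0.46,0,-0.29],"yaw":0,"fingers":0},{"xyz":[0.44,0,-0.32],"yaw":0,"fingers":0},{"xyz":[0,0,0],"yaw":0,"fingers":0}]'
python3 - <<'E'
from h import *
d=bot.snapshot("scene"); x,y=(166,130)
cv2.imwrite(f"pics/s7.png",cv2.resize(d["color"][y:y+120,x:x+150,::-1],None,fx=5,fy=5,interpolation=cv2.INTER_CUBIC))
E
```

```text
time: 7.52
tool_pos: [0.5908, -0.027, 0.032]
tcp_rot: [-1.571, -0.002, -0.002]
contact_force: [0.8, -0.8, -0.4]
opening: 0.0004
```

View pics/s7.png

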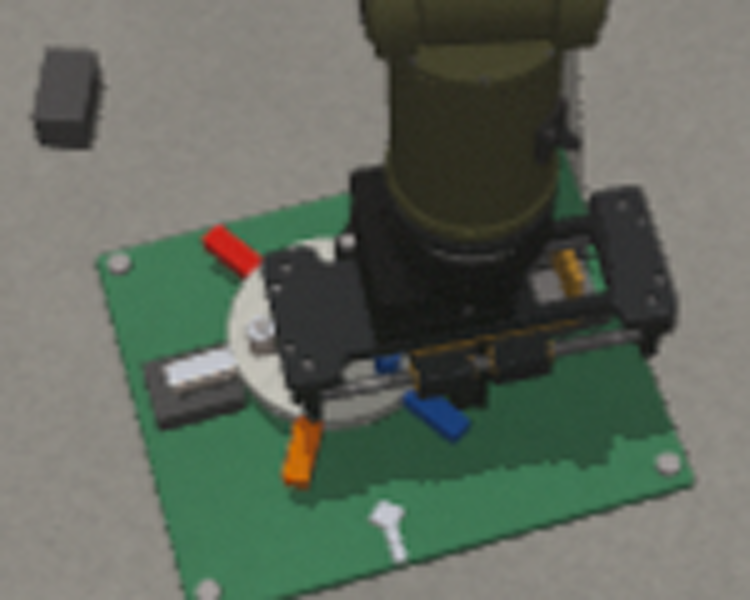

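```bash
python3 -m inch '[{"xyz":[0.41,0,-0.35],"yaw":0,"fingers":0},{"xyz":[0.35,0,-0.33],"yaw":0,"fingers":0},{"xyz":[0,0,0],"yaw":0,"fingers":0},{"xyz":[0,0,0],"yaw":0,"fingers":0}]'
python3 - <<'E'
from h import *
d=bot.snapshot("scene"); x,y=(166,130)
cv2.imwrite(f"pics/s8.png",cv2.resize(d["color"][y:y+120,x:x+150,::-1],None,fx=5,fy=5,interpolation=cv2.INTER_CUBIC))
E
```

```text
time: 8.07
tool_pos: [0.597, -0.0334, 0.0316]
tcp_rot: [-1.571, -0.0, -0.0]
contact_force: [0.1, 0.4, 0.1]
opening: -0.0002
```

View pics/s8.png

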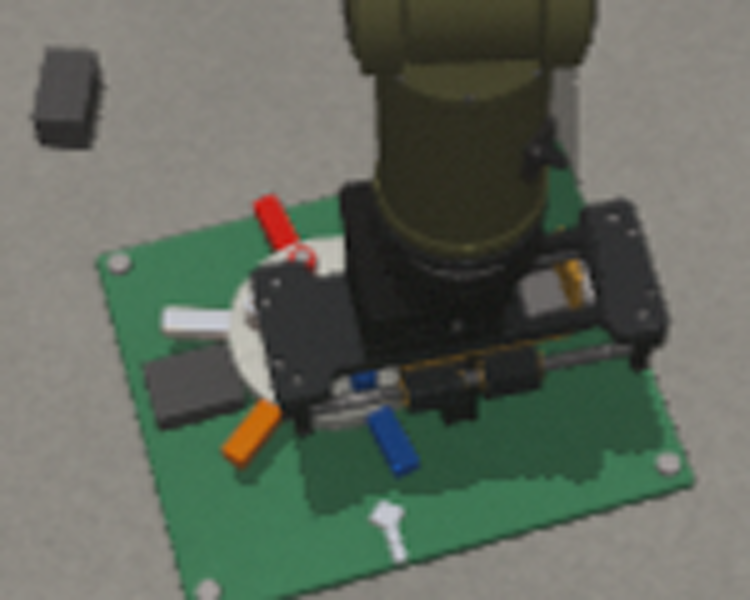

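```bash
cat >> h.py <<'E'
AX=np.array([.5435,-.0868]); YAW=np.radians(4.2)
def tabang(d,lo=(105,140,40),hi=(125,255,255)):
    hsv=cv2.cvtColor(d["color"],cv2.COLOR_RGB2HSV); m=cv2.inRange(hsv,lo,hi)
    c0=proj(d,[*AX,.043]); k,_,st,ce=cv2.connectedComponentsWithStats(m)
    for i in range(1,k):
        if st[i,4]>8 and np.linalg.norm(ce[i]-c0)<60:
            p=ray(d,ce[i],.042)[:2]-AX; print(st[i].tolist(),"r",np.linalg.norm(p).round(4),"ang",np.degrees(np.arctan2(p[1],p[0])-YAW).round(1))
E
python3 - <<'E'
from h import *
d=bot.snapshot("scene")
for lo,hi in (((105,140,40),(125,255,255)),((8,180,90),(18,255,255)),((0,180,90),(5,255,255))): tabang(d,lo,hi)
E
```

```text
[236, 204, 5, 4, 15] r 0.035 ang 10.5
[239, 212, 10, 14, 72] r 0.0742 ang 7.7
[210, 210, 12, 13, 73] r 0.0732 ang -51.0
[218, 169, 8, 11, 47] r 0.0713 ang -170.7
```

```bash
python3 -m inch '[{"xyz":[0.35,0,-0.38],"yaw":0,"fingers":0},{"xyz":[0.35,0,-0.38],"yaw":0,"fingers":0},{"xyz":[0.35,0,-0.38],"yaw":0,"fingers":0},{"xyz":[0.35,0,-0.38],"yaw":0,"fingers":0},{"xyz":[0,0,0],"yaw":0,"fingers":0}]'
cat > look.py <<'E'
from h import *
import sys
d=bot.snapshot("scene")
for lo,hi in (((105,140,40),(125,255,255)),((8,180,90),(18,255,255)),((0,180,90),(5,255,255))): tabang(d,lo,hi)
x,y=(166,130)
cv2.imwrite(f"pics/{sys.argv[1]}.png",cv2.resize(d["color"][y:y+120,x:x+150,::-1],None,fx=5,fy=5,interpolation=cv2.INTER_CUBIC))
E
python3 look.py s9
```

```text
time: 8.8
tool_pos: [0.6111, -0.0491, 0.0316]
tcp_rot: [-1.571, 0.0, -0.001]
contact_force: [-1.2, -0.7, -0.4]
opening: 0.0003
[239, 217, 8, 9, 41] r 0.0805 ang 2.9
[209, 212, 6, 10, 38] r 0.0808 ang -55.4
[220, 169, 8, 10, 50] r 0.071 ang -175.0
```

View pics/s9.png

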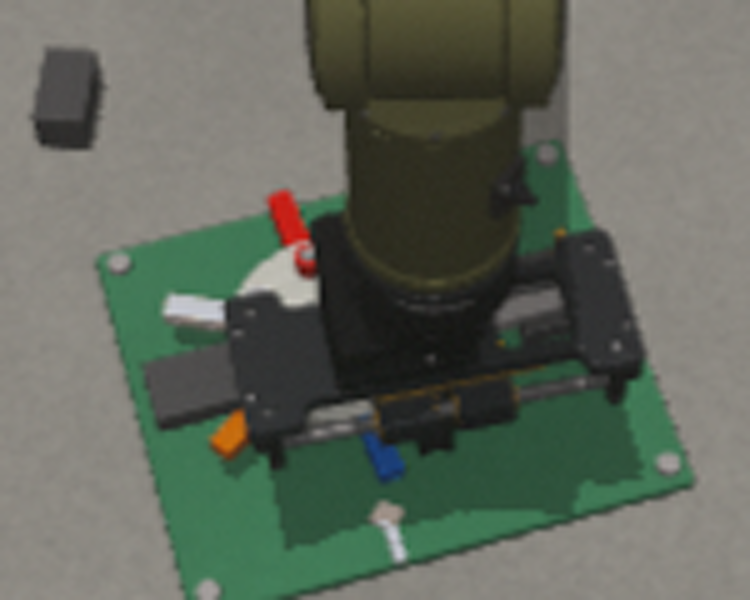

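```bash
python3 -m inch '[{"xyz":[0.2,0,-0.3],"yaw":0,"fingers":0},{"xyz":[0.2,0,-0.3],"yaw":0,"fingers":0},{"xyz":[0,0,0],"yaw":0,"fingers":0}]'
python3 look.py s10
```

```text
time: 9.22
tool_pos: [0.6149, -0.0549, 0.0316]
tcp_rot: [-1.571, -0.0, -0.0]
contact_force: [-0.5, 0.3, -0.1]
opening: 0.0006
[240, 220, 7, 6, 27] r 0.0849 ang 3.5
[209, 215, 4, 7, 21] r 0.0851 ang -55.3
[220, 168, 7, 11, 46] r 0.0727 ang -174.6
```

```bash
python3 -m inch '[{"xyz":[0.05,0,-0.25],"yaw":0,"fingers":0},{"xyz":[0.05,0,-0.2],"yaw":0,"fingers":0},{"xyz":[0,0,0],"yaw":0,"fingers":0}]'
python3 look.py s11
```

```text
time: 9.65
tool_pos: [0.6158, -0.0593, 0.0316]
tcp_rot: [-1.571, 0.0, -0.0]
contact_force: [-0.2, -0.1, -0.3]
opening: 0.0004
[240, 221, 7, 5, 28] r 0.0854 ang 2.9
[208, 215, 4, 6, 13] r 0.0868 ang -57.2
[220, 168, 7, 11, 41] r 0.0744 ang -175.7
```

View pics/s11.png

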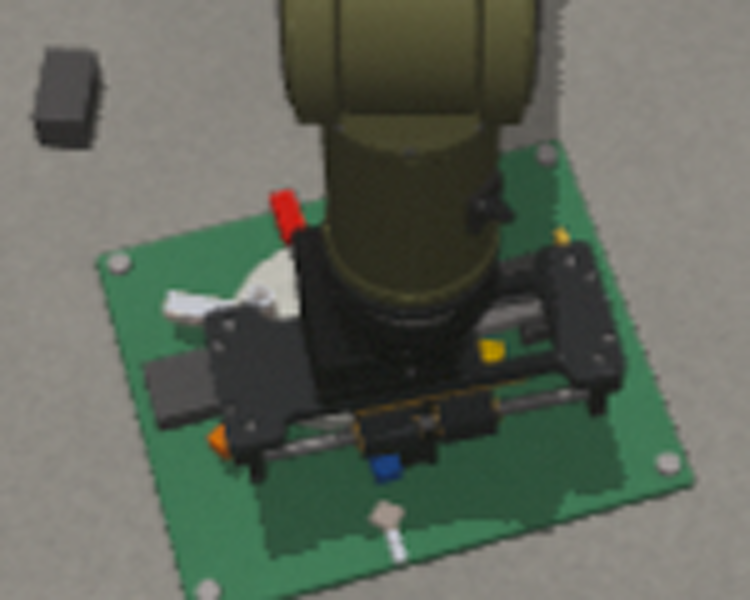

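```bash
python3 -m inch '[{"xyz":[0,0,-0.15],"yaw":0,"fingers":0},{"xyz":[0,0,-0.1],"yaw":0,"fingers":0},{"xyz":[0,0,0],"yaw":0,"fingers":0},{"xyz":[0,0,0.8],"yaw":0,"fingers":0},{"xyz":[0,-2,1],"yaw":0,"fingers":0}]'
python3 -m inch '[{"xyz":[0,-4,2],"yaw":0,"fingers":0},{"xyz":[0,-2,4],"yaw":0,"fingers":0},{"xyz":[0,0,5],"yaw":0,"fingers":0},{"xyz":[0,0,5.5],"yaw":0,"fingers":0},{"xyz":[0,0,5.5],"yaw":0,"fingers":0}]'
python3 look.py s12
python3 - <<'E'
from h import *
d=bot.snapshot("top")
for lo,hi in (((105,140,40),(125,255,255)),((8,180,90),(18,255,255)),((0,180,90),(5,255,255)),((26,150,100),(33,255,255))): tabang(d,lo,hi)
cv2.imwrite("pics/t12.png",cv2.resize(d["color"][130:250,190:340,::-1],None,fx=5,fy=5,interpolation=cv2.INTER_CUBIC))
E
```

```text
time: 10.32
tool_pos: [0.6143, -0.0426, 0.0507]
tcp_rot: [-1.571, 0.003, 0.003]
contact_force: [-0.2, 0.7, 0.3]
opening: 0.0007
time: 10.95
tool_pos: [0.6159, 0.1794, 0.1137]
tcp_rot: [-1.569, -0.002, -0.001]
contact_force: [0.6, -0.3, -0.0]
opening: 0.0004
[234, 204, 5, 5, 11] r 0.0343 ang 1.7
[237, 213, 8, 14, 72] r 0.0737 ang 1.5
[220, 203, 5, 4, 12] r 0.0376 ang -61.2
[208, 209, 12, 12, 65] r 0.0733 ang -57.3
[221, 168, 7, 11, 46] r 0.0722 ang -177.3
[264, 164, 5, 11, 49] r 0.0715 ang 3.1
[287, 178, 9, 6, 10] r 0.0703 ang -61.8
[270, 217, 5, 11, 40] r 0.0742 ang -178.9
[239, 181, 12, 9, 63] r 0.0733 ang 63.4
```

View pics/s12.png

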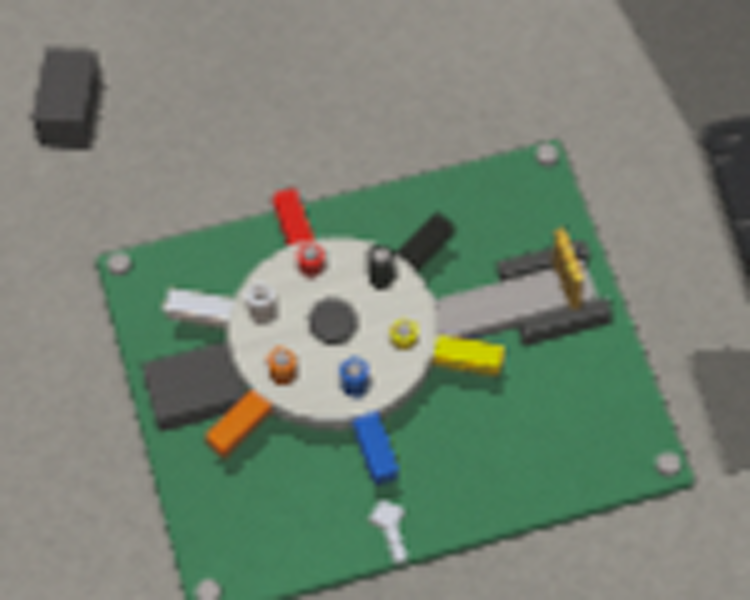

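View pics/t12.png

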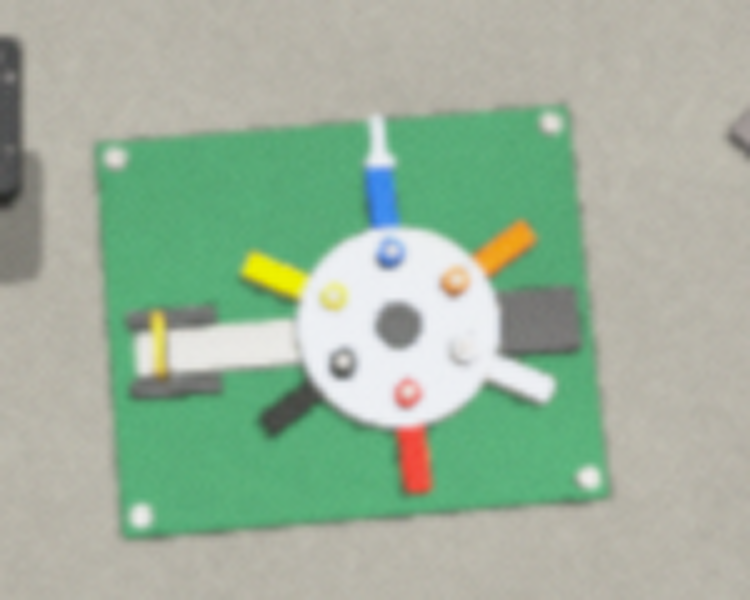

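```bash
python3 -m inch '[{"xyz":[-2.8,0,-3],"yaw":0,"fingers":0},{"xyz":[-2.8,0,-3],"yaw":0,"fingers":0},{"xyz":[-2.8,0,-3],"yaw":0,"fingers":0},{"xyz":[0,0,-1.1],"yaw":0,"fingers":0},{"xyz":[0,0,0],"yaw":-4.2,"fingers":0}]'
python3 -m inch '[{"xyz":[0,3,0],"yaw":0,"fingers":0},{"xyz":[0,0,0],"yaw":0,"fingers":0}]'
python3 - <<'E'
from h import *
s=bot.read_state(); print(R.from_rotvec(s['tcp_rot']).as_matrix().round(3)); p=s['tool_pos'][:2]-AX
c,q=np.cos(YAW),np.sin(YAW); print("unit xy",p@[c,q],p@[-q,c],s['tool_pos'][2])
E
python3 look.py s13
```

```text
time: 11.68
tool_pos: [0.5327, 0.0753, 0.1131]
tcp_rot: [-1.569, -0.061, 0.056]
contact_force: [0.0, 1.2, -0.4]
opening: 0.0008
time: 11.92
tool_pos: [0.5309, 0.0761, 0.0807]
tcp_rot: [-1.571, -0.056, 0.061]
contact_force: [-0.3, -0.6, 0.4]
opening: 0.0006
[[ 0.997 -0.003 -0.074]
 [ 0.074 -0.001  0.997]
 [-0.003 -1.    -0.   ]]
unit xy -0.000625982957234432 0.16340275083733577 0.08069650015885818
[234, 204, 5, 5, 13] r 0.0352 ang 1.7
[237, 213, 8, 14, 71] r 0.0735 ang 1.5
[220, 203, 5, 3, 10] r 0.0373 ang -62.5
[208, 209, 12, 12, 69] r 0.073 ang -57.2
[221, 168, 7, 11, 48] r 0.0719 ang -177.1
```

View pics/s13.png

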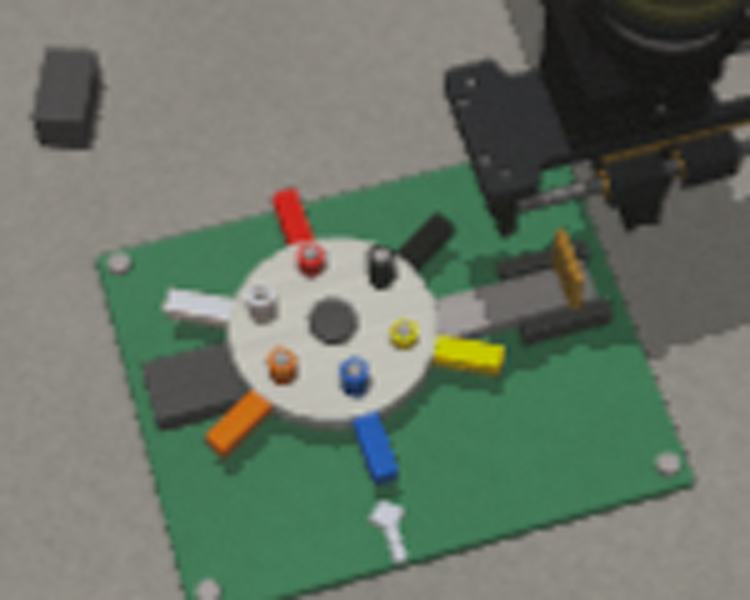

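```bash
python3 -m inch '[{"xyz":[0,2.5,0],"yaw":0,"fingers":0},{"xyz":[0,2,0],"yaw":0,"fingers":0},{"xyz":[0,0,0],"yaw":0,"fingers":0}]' && python3 -m inch '[{"xyz":[0,0,-0.5],"yaw":0,"fingers":0},{"xyz":[0,0,-0.4],"yaw":0,"fingers":0},{"xyz":[0,0,-0.4],"yaw":0,"fingers":0},{"xyz":[0,0,-0.4],"yaw":0,"fingers":0},{"xyz":[0,0,0],"yaw":0,"fingers":0}]'
python3 look.py s14
```

```text
time: 12.35
tool_pos: [0.5316, 0.0758, 0.0366]
tcp_rot: [-1.57, -0.057, 0.059]
contact_force: [-0.2, 0.7, -0.6]
opening: 0.0006
time: 12.98
tool_pos: [0.5331, 0.058, 0.0367]
tcp_rot: [-1.57, -0.057, 0.057]
contact_force: [0.9, -0.6, 0.3]
opening: 0.0003
[234, 204, 5, 5, 12] r 0.0348 ang 1.4
[237, 213, 8, 14, 71] r 0.0735 ang 1.5
[220, 203, 5, 3, 11] r 0.0373 ang -61.8
[208, 209, 12, 12, 66] r 0.0733 ang -57.4
[221, 168, 7, 11, 47] r 0.072 ang -177.2
```

View pics/s14.png

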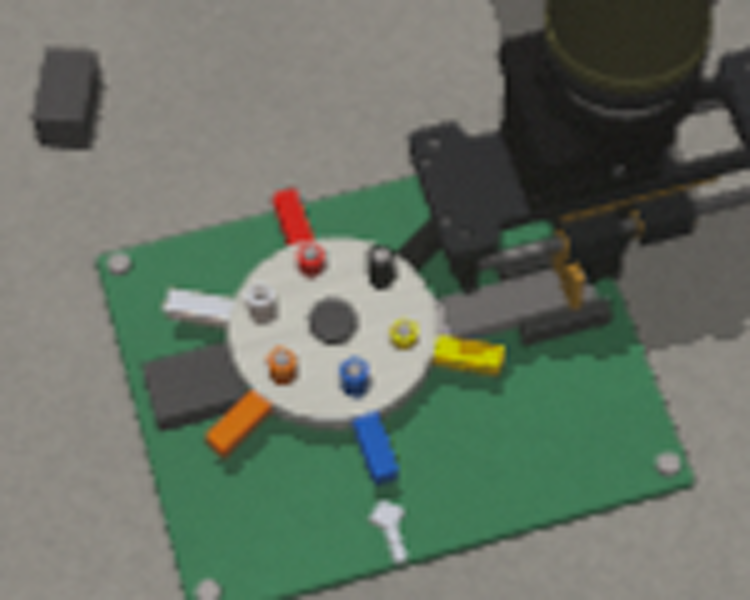

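```bash
python3 -m inch '[{"xyz":[0,0,-0.3],"yaw":0,"fingers":0},{"xyz":[0,0,-0.3],"yaw":0,"fingers":0},{"xyz":[0,0,-0.3],"yaw":0,"fingers":0},{"xyz":[0,0,-0.3],"yaw":0,"fingers":0},{"xyz":[0,0,0],"yaw":0,"fingers":0}]'
python3 look.py s15
```

```text
time: 13.65
tool_pos: [0.534, 0.0463, 0.0366]
tcp_rot: [-1.57, -0.058, 0.057]
contact_force: [0.2, 1.4, -1.3]
opening: 0.0008
[234, 204, 5, 5, 13] r 0.0351 ang 0.8
[237, 213, 8, 14, 72] r 0.0737 ang 1.5
[220, 203, 5, 3, 11] r 0.0373 ang -61.8
[208, 209, 12, 12, 67] r 0.073 ang -57.2
[221, 168, 7, 11, 47] r 0.0721 ang -177.2
```

View pics/s15.png

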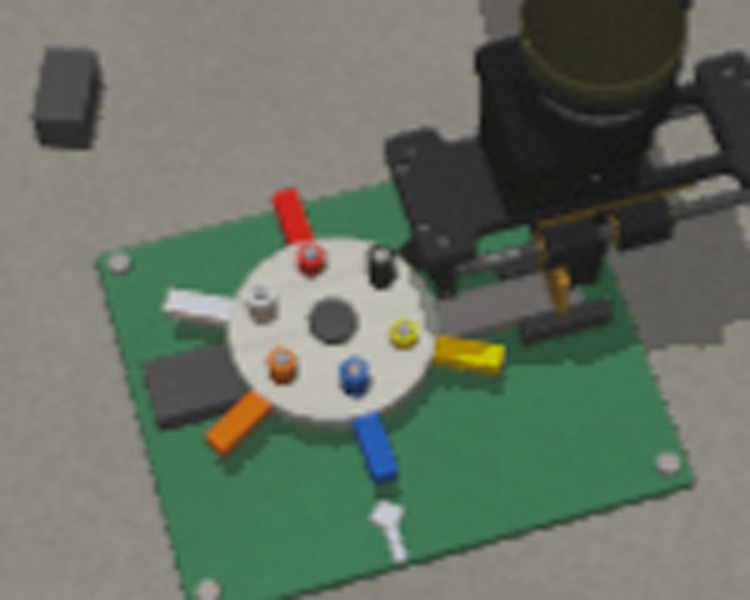

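```bash
python3 -m inch '[{"xyz":[0,0,-0.25],"yaw":0,"fingers":0},{"xyz":[0,0,-0.25],"yaw":0,"fingers":0},{"xyz":[0,0,-0.25],"yaw":0,"fingers":0},{"xyz":[0,0,-0.2],"yaw":0,"fingers":0},{"xyz":[0,0,0],"yaw":0,"fingers":0}]'
python3 look.py s16
```

```text
time: 14.32
tool_pos: [0.5346, 0.0366, 0.0366]
tcp_rot: [-1.57, -0.058, 0.057]
contact_force: [0.7, 1.7, -0.8]
opening: 0.0007
[234, 204, 5, 5, 14] r 0.0353 ang 1.3
[237, 213, 8, 14, 72] r 0.0737 ang 1.5
[220, 203, 5, 4, 12] r 0.0376 ang -61.2
[208, 209, 12, 12, 67] r 0.073 ang -57.2
[221, 168, 7, 11, 48] r 0.0719 ang -177.1
```

View pics/s16.png

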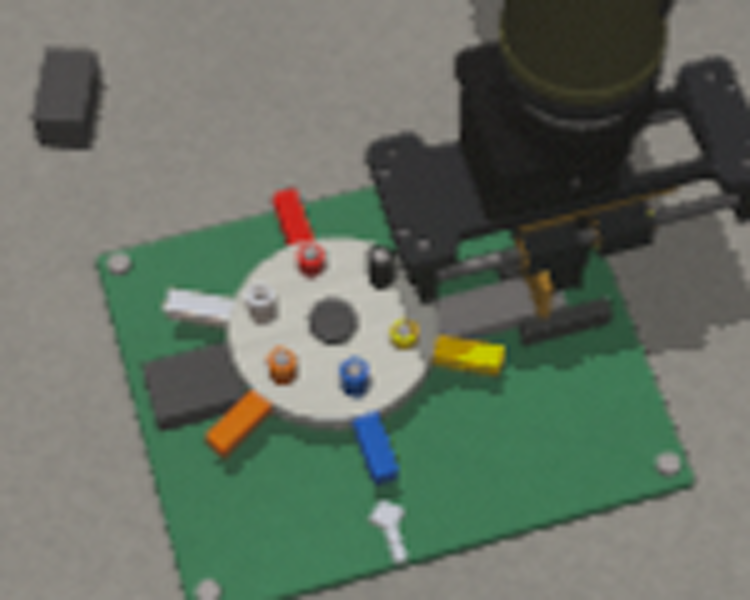

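```bash
python3 -m inch '[{"xyz":[0,0,-0.15],"yaw":0,"fingers":0},{"xyz":[0,0,-0.15],"yaw":0,"fingers":0},{"xyz":[0,0,-0.1],"yaw":0,"fingers":0},{"xyz":[0,0,0],"yaw":0,"fingers":0}]'
python3 look.py s17
```

```text
time: 14.88
tool_pos: [0.5346, 0.0364, 0.0366]
tcp_rot: [-1.566, -0.059, 0.06]
contact_force: [-0.5, 7.2, -0.1]
opening: 0.0008
[234, 204, 5, 5, 14] r 0.0353 ang 1.3
[237, 213, 8, 14, 72] r 0.0737 ang 1.5
[220, 203, 5, 4, 12] r 0.0376 ang -61.2
[208, 209, 12, 12, 67] r 0.073 ang -57.3
[221, 168, 7, 11, 47] r 0.072 ang -177.2
```

```bash
python3 -m inch '[{"xyz":[0,0,0.4],"yaw":0,"fingers":0},{"xyz":[0,0,1],"yaw":0,"fingers":0},{"xyz":[0,0,2],"yaw":0,"fingers":0},{"xyz":[0,-3,4],"yaw":0,"fingers":0},{"xyz":[0,-3,5],"yaw":0,"fingers":0}]'
python3 -m inch '[{"xyz":[0,0,5.5],"yaw":0,"fingers":0},{"xyz":[0,0,5.5],"yaw":0,"fingers":0},{"xyz":[0,0,0],"yaw":0,"fingers":0}]'
python3 look.py s18
python3 - <<'E'
from h import *
d=bot.snapshot("top"); c=bot.snapshot("scene")
cv2.imwrite("pics/t18.png",cv2.resize(d["color"][130:250,190:340,::-1],None,fx=5,fy=5,interpolation=cv2.INTER_CUBIC))
def br(im,x0,x1,y0,y1):
    m=cv2.inRange(cv2.cvtColor(im,cv2.COLOR_RGB2HSV),(18,90,80),(30,255,255)); w=np.zeros_like(m); w[y0:y1,x0:x1]=m[y0:y1,x0:x1]
    M=cv2.moments(w,True); return M["m00"],M["m10"]/M["m00"],M["m01"]/M["m00"]
for nt,ns,rows in(("pics/top0.png","pics/scene0.png",0),(None,None,1)):
    A=cv2.imread(nt)[:,:,::-1] if nt else d["color"]; B=cv2.imread(ns)[:,:,::-1] if ns else c["color"]
    a=br(A,214,238,188,210); b=br(B,268,290,172,196); print(a,b)
    for dd,p,z in((d,a,.052),(c,b,.04)):
        q=ray(dd,p[1:],z)[:2]-AX; cc,s=np.cos(YAW),np.sin(YAW); print("unit",q@[cc,s],q@[-s,cc])
E
```

```text
time: 15.55
tool_pos: [0.5257, 0.1563, 0.0971]
tcp_rot: [-1.572, -0.055, 0.055]
contact_force: [1.3, 0.4, -0.5]
opening: 0.0003
time: 15.92
tool_pos: [0.5158, 0.2726, 0.0964]
tcp_rot: [-1.568, -0.064, 0.065]
contact_force: [0.2, -0.5, -0.3]
opening: 0.0006
[234, 204, 5, 5, 11] r 0.0345 ang 2.4
[237, 213, 8, 14, 71] r 0.0737 ang 1.4
[220, 203, 5, 3, 10] r 0.0373 ang -62.5
[208, 209, 12, 12, 67] r 0.073 ang -57.3
[221, 168, 7, 11, 47] r 0.072 ang -177.2
(31.0, 221.29032258064515, 198.19354838709677) (43.0, 279.51162790697674, 182.88372093023256)
unit -0.0006166545791238893 0.130128346211755
unit -0.0010494329234229337 0.13032196392467882
(34.0, 227.7058823529412, 197.73529411764707) (54.0, 272.94444444444446, 184.75925925925927)
unit -0.0007381690854766694 0.11290990823228159
unit -0.0005164706773300947 0.111811917240034
```

View pics/t18.png

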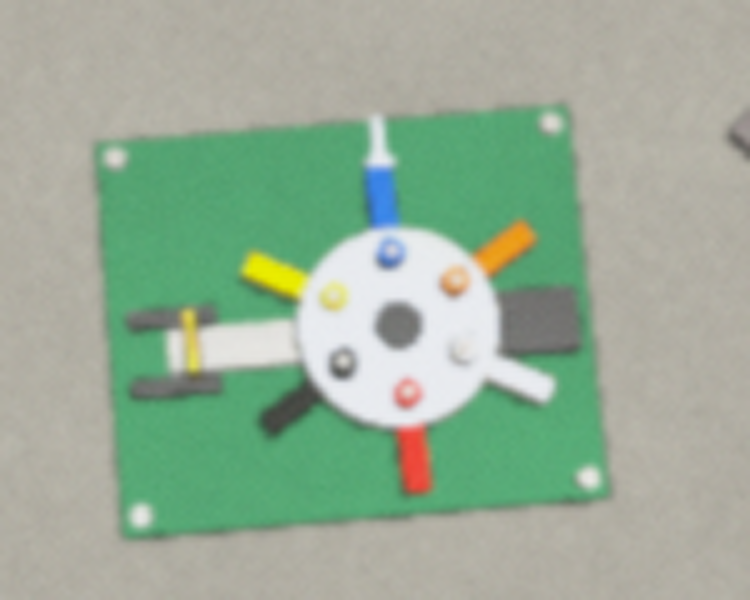

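View pics/s18.png

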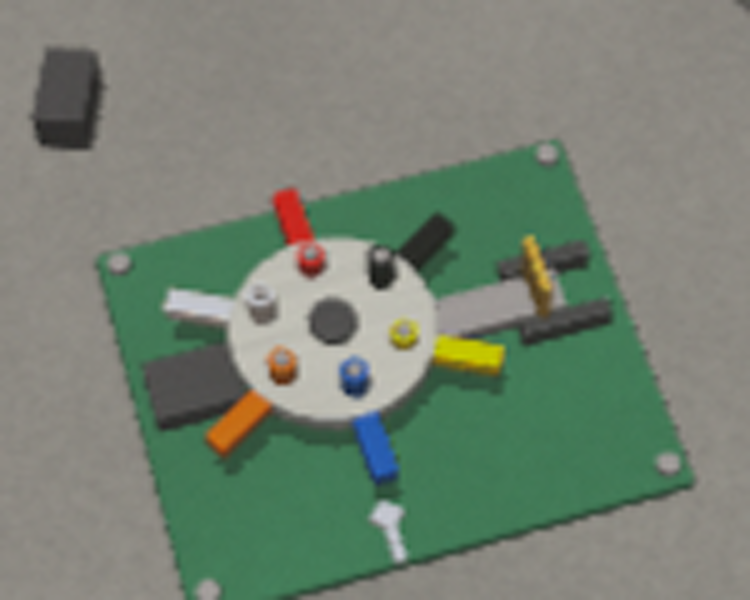

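```bash
python3 -m inch '[{"xyz":[0,0,-5],"yaw":0,"fingers":0},{"xyz":[0.1,0,-5],"yaw":0,"fingers":0},{"xyz":[0,0,-5],"yaw":0,"fingers":0},{"xyz":[0,0,-4.5],"yaw":0,"fingers":0},{"xyz":[0,2,0],"yaw":0,"fingers":0}]'
python3 -m inch '[{"xyz":[0,2,0],"yaw":0,"fingers":0},{"xyz":[0,2,0],"yaw":0,"fingers":0},{"xyz":[0,0,-1],"yaw":0,"fingers":0},{"xyz":[0,0,-1],"yaw":0,"fingers":0},{"xyz":[0,0,-1],"yaw":0,"fingers":0}]'
```

```text
time: 16.7
tool_pos: [0.5347, 0.0647, 0.0781]
tcp_rot: [-1.571, -0.052, 0.046]
contact_force: [0.6, 0.4, 0.2]
opening: 0.0005
time: 17.32
tool_pos: [0.5361, 0.0406, 0.0377]
tcp_rot: [-1.57, -0.058, 0.055]
contact_force: [-0.4, -0.3, -0.0]
opening: 0.0006
```

```bash
python3 -m inch '[{"xyz":[0,0,-0.2],"yaw":0,"fingers":0},{"xyz":[0,0,-0.2],"yaw":0,"fingers":0},{"xyz":[0,0,-0.2],"yaw":0,"fingers":0},{"xyz":[0,0,-0.2],"yaw":0,"fingers":0},{"xyz":[0,0,0],"yaw":0,"fingers":0}]'
python3 -m inch '[{"xyz":[0,0,-0.15],"yaw":0,"fingers":0},{"xyz":[0,0,-0.15],"yaw":0,"fingers":0},{"xyz":[0,0,0],"yaw":0,"fingers":0}]'
```

```text
time: 17.95
tool_pos: [0.5357, 0.0365, 0.0367]
tcp_rot: [-1.567, -0.059, 0.059]
contact_force: [-0.0, 4.5, 1.8]
opening: 0.0005
time: 18.32
tool_pos: [0.5357, 0.0365, 0.0367]
tcp_rot: [-1.564, -0.06, 0.061]
contact_force: [-1.2, 10.2, 0.6]
opening: 0.0008
```

```bash
python3 -m inch '[{"xyz":[0,0,0.5],"yaw":0,"fingers":0},{"xyz":[0,0,1],"yaw":0,"fingers":0},{"xyz":[0,0,2],"yaw":0,"fingers":0},{"xyz":[0,-3,4],"yaw":0,"fingers":0},{"xyz":[0,-4,5],"yaw":0,"fingers":0}]'
python3 -m inch '[{"xyz":[0,-4,5],"yaw":0,"fingers":0},{"xyz":[0,0,5],"yaw":0,"fingers":0},{"xyz":[0,0,0],"yaw":0,"fingers":0},{"xyz":[0,0,0],"yaw":0,"fingers":0}]'
python3 look.py s19
python3 - <<'E'
from h import *
d=bot.snapshot("top"); 
cv2.imwrite("pics/t19.png",d["color"][:,:,::-1])
a=cv2.imread("pics/top0.png"); df=cv2.absdiff(a,d["color"][:,:,::-1]).max(2); df=(df>45).astype(np.uint8); df=cv2.morphologyEx(df,cv2.MORPH_OPEN,np.ones((2,2)))
k,_,st,ce=cv2.connectedComponentsWithStats(df); print([s.tolist() for s in st[1:] if s[4]>8])
E
```

```text
time: 18.95
tool_pos: [0.5263, 0.154, 0.1055]
tcp_rot: [-1.572, -0.054, 0.057]
contact_force: [0.8, 0.5, 0.4]
opening: 0.0005
time: 19.45
tool_pos: [0.5196, 0.2523, 0.1441]
tcp_rot: [-1.572, -0.057, 0.058]
contact_force: [1.1, -0.2, 0.6]
opening: 0.0004
[234, 204, 5, 5, 12] r 0.0348 ang 1.7
[237, 213, 8, 14, 72] r 0.0737 ang 1.5
[220, 203, 5, 3, 10] r 0.0373 ang -62.5
[208, 209, 12, 12, 66] r 0.0733 ang -57.4
[221, 168, 7, 11, 46] r 0.0722 ang -177.3
[[37, 130, 138, 254, 16701], [262, 164, 9, 13, 91], [285, 174, 14, 12, 98], [239, 181, 14, 12, 111], [254, 191, 6, 3, 16], [227, 193, 4, 13, 36], [218, 194, 6, 12, 62], [281, 197, 7, 6, 35], [257, 201, 5, 7, 19], [288, 202, 15, 10, 105], [243, 208, 13, 12, 85], [273, 208, 4, 4, 11], [270, 216, 9, 14, 101], [0, 310, 92, 59, 2695], [165, 357, 9, 6, 38], [212, 365, 7, 5, 19]]
```

View pics/t19.png

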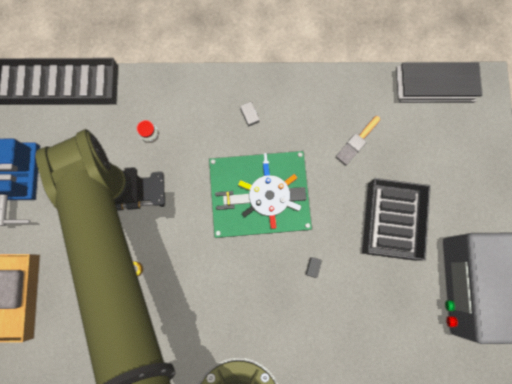

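The top view shows blue at the pointer (266,168) and the brass tab moved inward to about (228,198). The plate and all the visible loose things look unchanged, and the arm is clear of them. I'm handing the job in.

```bash
python3 -c "
from bench import bot
print(bot.close_job())"
```

```text
the job is handed in; nothing more can be done
None
```

I stepped the turret two positions clockwise by pushing the blue tab with the closed fingertips. Its second snap measured about 8.7° short soon after. It read about 4° as I followed up, so I nudged it on to about 2°. I then pushed the brass tab in to its stop and backed the arm off. The job was handed in at about 19.5 s.

**Last checks:**
- **Blue stop:** about 1.5–3° from the pointer, where the limit is about 7°.
- **Bolt:** a second push of about 10 N stopped at the same place (TCP y 0.0365 m), so it is against a hard stop. The pictures show 17–18.5 mm of travel rather than the nominal 20 mm. The tab's absolute position (about 112 mm from the axis) does match home, so I take the shortfall as a pixel error of 1–2 mm or a bolt not quite fully open at the start.
- **Unit and surroundings:** the before/after top picture shows no shift of the plate or of the things in view. The arm hid the wrench and most of the bushing in that last picture. The arm passed above them and I felt no contact.
- **Forces:** the highest wrist force reading was about 10 N, against the bolt; readings were taken at the end of each move.

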